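Sort the laundry-room odds and ends into their trays

ROBOT

A 6-joint arm with a two-finger parallel gripper is mounted at the origin on a cart in front of the work surface, level with it; the furniture and walls round the work are solid. World frame = base frame: x ahead of the robot, y to its left, z up, the work surface at z = 0. Lengths are in m, angles in rad, forces in N, time in s.
With the tool pointing down it reaches from about 0.2 to 0.875 m from the base axis. Payload 3.4 kg.
Tool frame: the origin (TCP) lies at the very end of the fingers, on their centre line; the grasp point (between the pads) lies behind it (r.pinch_z is the z of the grasp point in the tool frame, in m); z points along the fingers, y is the line along which they close (so a half turn about z gives the same grasp; the last joint's range is limited). The gripper opens to 94 mm and grips with 3 to 60 N. Pads are 16 mm wide; open, the fingers measure 119 mm over their backs; the gripper's body (75 mm by 177 mm) begins 78 mm behind the grasp point.
Start: joints at [-1.269, 0.276, 1.505, -0, 1.361, -0.121], TCP at [0.236, -0.524, 0.205] pointing down, gripper open.
Joint ranges: [-2.89, 2.89], [-0.75, 2.08], [0.22, 2.7], [-1.18, 4.32], [0.11, 2.71], [-2.7, 2.7]. Speed limits (rad/s): [2.57, 2.57, 3.14, 3.14, 3.14, 3.14].

INTERFACE

Orientations are given as a rotation vector (axis times angle).
In Python, from rig import r gives the robot as it stands.
- The arm moves only by the tool drive_tool, never from a script. Its arguments are lists of equal length, an entry for each row: "hand": the opening, from 0 (shut) to 1 (fully open); "slide": the shift along the tool's x, y, z in units of 120 mm (1.0 is 120 mm), a list of three; "twist": the turn, a rotation vector about the tool's x, y, z in units of pi rad (1.0 is pi rad), a list of three. A call has 1 to 8 rows; each row is the pose to reach, as a shift and turn from the pose commanded when the call began, along the tool's axes at that moment, turning the shorter way round; what a row does not reach only later rows make up. A row lasts 1/8 s, in which the tool goes at most 62.5 mm and 10.7 degrees, less where a joint would pass 70% of its speed; a pose out of reach is approached as far as the arm can. A call with a number of a shift or a turn outside -1 to 1 is refused whole. A call with a gripper value outside its range is refused whole. The fingers move at their own pace and stop on an object; "force" is the grip in N (left out, the last holds). Time passes only in rows, so rows that repeat a pose let the fingers close. It gives the time, the measured TCP pose, the force, the opening and the grip force at its end, in the units of the state.
- r.read_state(): the state, without advancing time (a new reading comes with each control period).
- r.camera(name): name is "side" or "top"; returns (picture, depth): 420x560x3 uint8, red, green, blue; 420x560 float32, m along the optical axis (not along the pixel's ray), 0 where there is no reading.
- r.camera_info(name): a dict with "intrinsics" (3x3 intrinsics, pixels), "R" (3x3) and "t" (3): a world point X has camera coordinates R X + t. Camera axes: x right, y down, z forward; pixel columns grow to the right and rows downward; lengths in m; the calibration is good to about 2 mm. A picture is of the moment at which its call begins. camera_info takes no time and is no camera call.
- r.job_done(): hands the job in; it is judged then, once.
Trained networks look in the newest picture that a camera, given by its name, has taken for a name from the list of things; names that differ only in an ending like _2 or _b are one class to them, and where a whole thing is asked for, a point or a joint stands for the part that bears it (a point fixed in the world has none). Each returns a list of dicts, best first, with "p" (0 to 1); they miss things now and then, are a little off and sometimes report something else, mostly with a low value. They report only what shows in the picture. A call takes as long as a camera call. They do not tell look-alikes from the thing itself.
- r.regions_of(camera, thing): "mask" (420x560 bool, what is visible of it) and "xy" ([column, row] in pixels, amid what is visible of it).
- r.place_of(camera, thing): "xy" ([column, row] in pixels: a listed point, or the origin of a listed thing).
The state is a dict: "clock": time; "joint_pos": joint angles; "qvel": joint speeds; "tau": joint torques, N m; "position": TCP position; "eef_rot": TCP orientation; "ft_force": force on the tool from outside, world axes, zero at the start; "ft_torque": the same for the moment, N m; "width": finger opening in m; "gripper_force": force on a finger pad.
Only numpy, scipy, OpenCV 4.12 (cv2) and the standard library are available. Lean on these libraries where they do the work, as an engineer would, in place of code of your own. Each camera call takes 0.05 s, during which the arm holds its last target. There are 200 camera calls.

TASK

Sort the handful of things lying along the front of the worktop: both wooden clothes pegs go in the long plain wooden tray, the soap bar and the small orange nail brush go in the white ribbed drip tray, and the round tape measure goes in the square grey tray. Set each thing down rather than dropping it, the way up it is lying now and flat on its tray's floor, with nothing on top of anything else or hanging on a rim; leave the cotton reel standing where it is.

Things in the scene. Friction and masses are not known exactly. Their poses are not given: they have to be found in the camera images.
- peg_a: One of two alike pegs (either may lie anywhere in the peg tray): wooden spring clothes peg lying on its side, 15 wide x 72 long x 12 mm high, 15 g. Origin at the centre of its underside; long along its y axis, z up. Grip it across the 15 mm width (its x axis). 
- peg_b: The other of the two pegs: wooden spring clothes peg lying on its side, 15 wide x 72 long x 12 mm high, 15 g. Origin at the centre of its underside; long along its y axis, z up. Grip it across the 15 mm width (its x axis). 
- soap_bar: Pale green worn bar of soap with rounded edges, 52 wide x 77 long x 26 mm high, 120 g. Origin at the centre of its underside; long along its y axis, z up. Grip it across the 52 mm width (its x axis).
- nail_brush: Small oval nail brush, orange back up, bristles down, 30 wide x 85 long x 23 mm high, 70 g. Origin at the centre of its underside; long along its y axis, z up. Grip it across the 30 mm width (its x axis).
- sewing_tape: Round red tape measure lying flat: disc of 54 mm diameter, 16 mm high, a flat button on top (to 18 mm; need not be touched) and a metal tab 12 mm wide that sticks out about 7 mm on its -y side. 90 g. z up. Origin on its underside, but 4 mm off the disc's axis, which is at its own y = +4 mm. Grip it across the disc along its x axis (54 mm).
- cotton_reel: Bystander: small blue cotton reel with wooden ends and a little crank at its side, 28 x 41 mm and 42 mm high, 30 g, standing loose in the same row as the things to be sorted. Origin on its underside, near its axis. To be left standing where it is (moving it by more than 30 mm or knocking it over fails).
- peg_tray: Long low tray of plain brown wood, fixed; outer 100 (x) x 184 (y) mm, walls 4 mm thick, rim 15 mm and flat floor 5 mm above the worktop, inside 92 x 176 mm (round posts fill the inner corners by about 6 mm). Origin at the centre of its underside, z up. Both pegs fit side by side, for instance along the tray's x at y = -40 and +40 mm.
- drip_tray: Long low white ceramic tray with ribs across its floor, fixed; outer 108 (x) x 184 (y) mm, walls 4 mm thick, rim 17 mm above the worktop; rib tops 7 mm above it act as a flat floor, inside 100 x 176 mm (round corner posts as in the wooden tray). Origin at the centre of its underside, z up. Soap and brush fit lying along the tray's x, for instance soap at y = -42, brush at +48 mm.
- square_tray: Square low grey plastic tray, fixed; outer 108 x 108 mm, walls 4 mm thick, rim 15 mm and flat floor 5 mm above the worktop, inside 100 x 100 mm (round corner posts as in the wooden tray). Origin at the centre of its underside, z up. (Behind the trays a wall cupboard hangs 0.50 m up, front edge at world x = 0.64: keep the arm clear.)
Things that resemble listed ones, but are neither listed nor needed, are in the scene too. Of the things that look like the sewing_tape, the larger one is meant.

How it is judged:
By the outcome, as a careful person would: the job done as asked, in the order asked, and still so for the second after the job is handed in, with the robot touching nothing.
It also fails if it takes over 131 s, if anything falls off the work surface, if the arm or the gripper's body presses on something with over 40 N, if the wrist force passes 120 N, or if a joint passes its speed limit or range.

## Working session

There is one attempt and no reset: what is moved stays moved. The work goes in short steps, Python scripts to look and compute and a tool call to move; the robot and the scene stay as the last step left them, time stands still between calls to the robot, and variables do not carry over. Pictures are saved under pics/ and viewed, at most 14 in all, crops included, and the job is handed in when it is done.

Besides the shell and the picture viewer there is one more tool, called after "Emit:" by a JSON object that holds its "fn" and its "kwargs". drive_tool: Moves the arm, as the interface text tells. Shifts and turns lie within -1 to 1; 1 stands for 120 mm of shift or pi rad of turn. Its arguments: {"type":"object","properties":{"hand":{"type":"array","items":{"type":"number"}},"slide":{"type":"array","items":{"type":"array","items":{"type":"number","minimum":-1,"maximum":1}}},"twist":{"type":"array","items":{"type":"array","items":{"type":"number","minimum":-1,"maximum":1}}},"force":{"type":"number"}},"required":["hand","slide","twist"]}

```bash
ls; mkdir -p pics
python3 - <<'E'
from rig import r
import cv2,numpy as np
s=r.read_state();print({k:np.round(v,3) for k,v in s.items()},r.pinch_z)
for c in("top","side"):
    p,d=r.camera(c);cv2.imwrite(f"pics/{c}0.png",cv2.cvtColor(p,cv2.COLOR_RGB2BGR));np.save(f"{c}0.npy",d)
    i=r.camera_info(c);print(c,i, "cam pos",-np.array(i["R"]).T@np.array(i["t"]))
E
```

```text
pics
{'clock': np.float64(0.0), 'joint_pos': array([-1.269,  0.277,  1.506, -0.   ,  1.361, -0.121]), 'qvel': array([ 0.001, -0.   , -0.003, -0.001, -0.002,  0.001]), 'tau': array([ 1.0000e-03, -4.0459e+01, -2.3723e+01,  7.0000e-02,  3.5000e-02,
       -0.0000e+00]), 'position': array([ 0.236, -0.524,  0.205]), 'eef_rot': array([-3.07 , -0.659,  0.   ]), 'ft_force': array([0.09 , 0.652, 0.154]), 'ft_torque': array([-0.048, -0.039, -0.067]), 'gripper_force': np.float64(0.0), 'width': np.float64(0.094)} -0.0188
top {'intrinsics': array([[528.42098028,   0.        , 282.94903066],
       [  0.        , 528.42098028, 205.05919232],
       [  0.        ,   0.        ,   1.        ]]), 'R': array([[-0.00462336, -0.99995138,  0.00870994],
       [-0.99732878,  0.00397594, -0.07293488],
       [ 0.0728967 , -0.00902388, -0.99729867]]), 't': array([-0.02762292,  0.50603693,  1.2544621 ])} cam pos [ 0.41311133 -0.01831344  1.28822172]
side {'intrinsics': array([[536.53896502,   0.        , 287.28726773],
       [  0.        , 536.53896502, 202.07081857],
       [  0.        ,   0.        ,   1.        ]]), 'R': array([[ 0.85046874, -0.52591372,  0.01084757],
       [-0.33715777, -0.56082358, -0.75617561],
       [ 0.40376671,  0.63944638, -0.65427882]]), 't': array([-0.42636208,  0.17294997,  1.10641025])} cam pos [-0.02581257 -0.83472528  0.85930634]
```

View pics/top0.png

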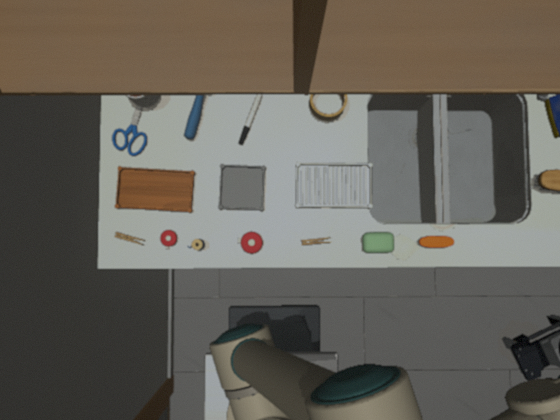

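View pics/side0.png

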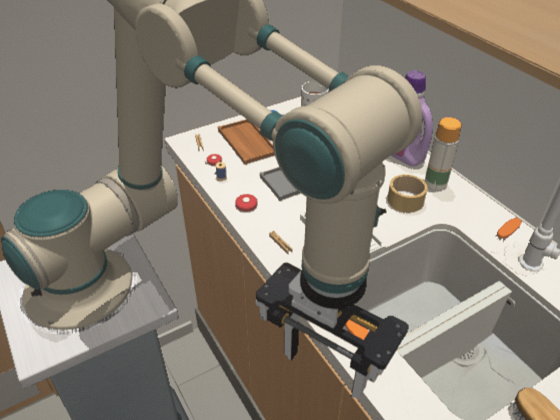

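The top view shows the pegs at (130,238) and (316,241), and the large tape at (252,243) with the small look-alike at (169,238). The reel is at (198,244), the soap at (379,242) and the brush at (437,242). The trays are at (155,190) wooden, (243,188) grey and (334,186) drip. In the side view the gripper hides the soap and brush; a look-alike orange brush lies behind the tap at (508,228).

```bash
cat > h.py <<'E'
from rig import r
import cv2,numpy as np
from scipy.spatial.transform import Rotation as R
def pts(c,mask,d):
    i=r.camera_info(c);K=np.array(i["intrinsics"]);v,u=np.nonzero(mask&(d>0));z=d[v,u]
    P=np.c_[(u-K[0,2])/K[0,0]*z,(v-K[1,2])/K[1,1]*z,z]
    return (P-np.array(i["t"]))@np.array(i["R"])
def look(c,names,pmin=.3):
    _,d=r.camera(c)
    for n in names:
        for g in r.regions_of(c,n):
            if g["p"]<pmin: continue
            m=cv2.erode(g["mask"].astype(np.uint8),np.ones((1,1)))>0
            P=pts(c,m,d)
            if len(P)<5: continue
            (cx,cy),(w,h),a=cv2.minAreaRect((P[:,:2]*1000).astype(np.float32))
            if w>h: w,h,a=h,w,a+90   # a: angle; long side along a+90
            zz=np.percentile(P[:,2],[5,50,95])*1000
            print(c,n,"p%.2f"%g["p"],np.round(g["xy"]),"ctr mm",round(cx),round(cy),"wl",round(w),round(h),"long dir deg",round((a+90)%180,1),"mean",np.round(P[:,:2].mean(0)*1000),"z",np.round(zz))
def state():
    s=r.read_state();M=R.from_rotvec(s["eef_rot"]).as_matrix()
    print("t",round(s["clock"],2),"pos",np.round(s["position"]*1000,1),"M",np.round(M,3).tolist(),"w",round(s["width"]*1000,1),"F",np.round(s["ft_force"],1),"grip",round(float(s["gripper_force"]),1),"q",np.round(s["joint_pos"],2))
E
python3 - <<'E'
from h import *
state()
look("top",["peg_a","soap_bar","nail_brush","sewing_tape","cotton_reel","peg_tray","drip_tray","square_tray"])
for n in["soap_bar","nail_brush","sewing_tape","peg_a","drip_tray"]: print(n,[(round(g["p"],2),np.round(g["xy"])) for g in r.place_of("top",n)])
p,_=r.camera("top");q=[cv2.resize(p[225:260,a:a+90],None,fx=4.4,fy=4.4,interpolation=2) for a in(100,215,295,365)]
cv2.imwrite("pics/crop.png",cv2.cvtColor(np.vstack([np.hstack(q[:2]),np.hstack(q[2:])]),4))
E
```

```text
t 0.1 pos [ 235.8 -523.9  204.7] M [[0.912, 0.41, -0.0], [0.41, -0.912, 0.002], [0.0, -0.002, -1.0]] w 93.6 F [-0.8  0.2  0. ] grip 0.0 q [-1.27  0.28  1.51  0.    1.36 -0.12]
top peg_a p0.68 [127. 238.] ctr mm 428 348 wl 19 67 long dir deg 71.3 mean [428. 347.] z [-4.  7. 12.]
top peg_a p0.52 [309. 243.] ctr mm 418 -98 wl 12 45 long dir deg 89.7 mean [418. -96.] z [-2.  9. 14.]
top soap_bar p0.80 [379. 242.] ctr mm 415 -256 wl 51 76 long dir deg 89.7 mean [ 414. -256.] z [16. 24. 28.]
top nail_brush p0.61 [437. 242.] ctr mm 417 -396 wl 25 80 long dir deg 86.4 mean [ 417. -395.] z [17. 21. 26.]
top sewing_tape p0.78 [252. 241.] ctr mm 417 48 wl 52 53 long dir deg 129.3 mean [417.  49.] z [ 9. 15. 19.]
top sewing_tape p0.47 [166. 236.] ctr mm 427 248 wl 39 40 long dir deg 130.0 mean [427. 247.] z [ 5. 11. 14.]
top cotton_reel p0.60 [198. 244.] ctr mm 412 175 wl 26 26 long dir deg 64.2 mean [412. 173.] z [19. 40. 45.]
top peg_tray p0.82 [153. 188.] ctr mm 545 286 wl 102 193 long dir deg 86.5 mean [546. 283.] z [-0.  4. 14.]
top drip_tray p0.63 [333. 186.] ctr mm 556 -152 wl 114 186 long dir deg 89.7 mean [ 555. -154.] z [-1.  5. 16.]
top square_tray p0.91 [242. 187.] ctr mm 550 72 wl 108 108 long dir deg 87.2 mean [550.  72.] z [-0.  5. 14.]
soap_bar [(0.76, array([380., 240.]))]
nail_brush [(0.81, array([432., 244.])), (0.71, array([312., 238.]))]
sewing_tape [(0.84, array([250., 239.])), (0.66, array([167., 238.]))]
peg_a [(0.59, array([312., 239.])), (0.52, array([134., 240.]))]
drip_tray [(0.85, array([333., 184.])), (0.38, array([242., 185.]))]
```

View pics/crop.png

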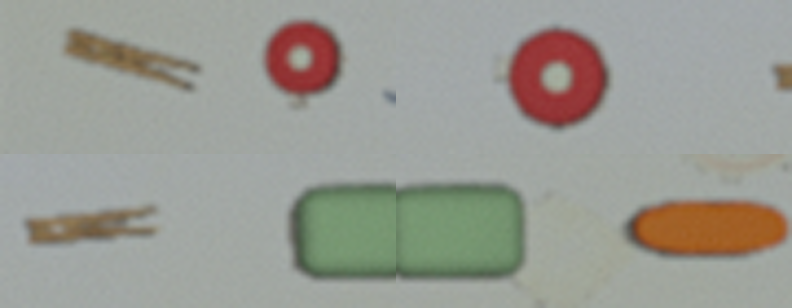

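The crop shows the large tape's tab pointing left (world +y). The pegs are at about (130,238) and (316,241), slightly tilted, and the soap and brush lie along world y.

Emit:
{"fn": "drive_tool", "kwargs": {"hand": [1,1,1,1,1,1,1,1], "slide": [[0.5,-0.5,0],[1,-1,0],[1,-1,0],[1,-1,0],[1,-1,0],[1,-1,0],[1,-1,0],[1,-1,0]], "twist": [[0,0,-0.05],[0,0,-0.1],[0,0,-0.15],[0,0,-0.2],[0,0,-0.25],[0,0,-0.3],[0,0,-0.34],[0,0,-0.3656]]}}

```text
clock: 1.85
position: [0.2962, -0.3657, 0.2056]
eef_rot: [2.217, 2.225, -0.0]
ft_force: [0.2, -0.2, -0.4]
width: 0.094
gripper_force: 0.0
```

```bash
cat >> h.py <<'E'
def plane(c,uv,z):
    i=r.camera_info(c);K=np.array(i["intrinsics"]);Rm=np.array(i["R"]);t=np.array(i["t"])
    o=-Rm.T@t;D=(np.linalg.inv(K)@np.c_[uv,np.ones(len(uv))].T).T@Rm
    return o+D*((z-o[2])/D[:,2])[:,None]
def peg(c,p,box,z=.010):
    u0,v0,u1,v1=box;q=p[v0:v1,u0:u1].astype(int);m=(q[...,0]-q[...,2])>28
    v,u=np.nonzero(m);X=plane(c,np.c_[u+u0,v+v0],z)[:,:2]*1000
    (cx,cy),(w,h),a=cv2.minAreaRect(X.astype(np.float32))
    if w>h:w,h,a=h,w,a+90
    print(c,"peg n",len(u),"ctr",round(cx,1),round(cy,1),"wl",round(w),round(h),"dir",round((a+90)%180,1),"mean",np.round(X.mean(0),1))
E
python3 - <<'E'
from h import *
state()
p,d=r.camera("top")
peg("top",p,(105,225,152,252));peg("top",p,(295,230,338,252))
p,d=r.camera("side");cv2.imwrite("pics/side1.png",cv2.cvtColor(p,4))
look("side",["peg_a","soap_bar","nail_brush","sewing_tape","cotton_reel","peg_tray","drip_tray","square_tray"])
E
```

```text
t 1.85 pos [ 296.2 -365.7  205.6] M [[-0.004, 1.0, 0.0], [1.0, 0.004, -0.0], [-0.0, 0.0, -1.0]] w 94.0 F [ 0.2 -0.2 -0.4] grip 0.0 q [-1.04  0.12  1.71  0.    1.31 -1.04]
top peg n 117 ctr 429.7 345.0 wl 12 61 dir 73.9 mean [430.7 348.1]
top peg n 104 ctr 419.1 -105.2 wl 12 61 dir 95.4 mean [ 418.7 -101.5]
side peg_a p0.49 [280. 244.] ctr mm 416 -122 wl 15 16 long dir deg 18.2 mean [ 416. -121.] z [ 4.  9. 12.]
side soap_bar p0.67 [317. 287.] ctr mm 412 -251 wl 57 97 long dir deg 80.3 mean [ 407. -265.] z [10. 24. 28.]
side nail_brush p0.87 [359. 334.] ctr mm 412 -400 wl 35 80 long dir deg 102.0 mean [ 411. -402.] z [14. 22. 24.]
side sewing_tape p0.70 [270. 175.] ctr mm 507 104 wl 38 58 long dir deg 65.2 mean [510. 109.] z [ 3.  7. 16.]
side sewing_tape p0.68 [249. 203.] ctr mm 420 51 wl 52 75 long dir deg 43.9 mean [412.  41.] z [ 3. 15. 19.]
side sewing_tape p0.42 [213. 160.] ctr mm 422 223 wl 41 86 long dir deg 88.5 mean [421. 242.] z [ 4. 11. 15.]
side sewing_tape p0.34 [200. 141.] ctr mm 426 350 wl 13 94 long dir deg 74.1 mean [424. 345.] z [-0. 10. 13.]
side cotton_reel p0.69 [225. 171.] ctr mm 420 197 wl 31 88 long dir deg 64.5 mean [409. 173.] z [-1. 21. 43.]
side peg_tray p0.96 [244. 141.] ctr mm 542 292 wl 102 215 long dir deg 86.4 mean [541. 279.] z [ 1.  5. 14.]
side peg_tray p0.42 [223. 172.] ctr mm 410 180 wl 29 48 long dir deg 65.6 mean [406. 167.] z [ 3. 29. 43.]
side drip_tray p0.84 [354. 244.] ctr mm 493 -285 wl 156 346 long dir deg 61.4 mean [ 552. -203.] z [ 2.  6. 16.]
side square_tray p0.76 [268. 172.] ctr mm 513 112 wl 38 72 long dir deg 42.3 mean [511. 110.] z [ 2.  7. 16.]
```

View pics/side1.png

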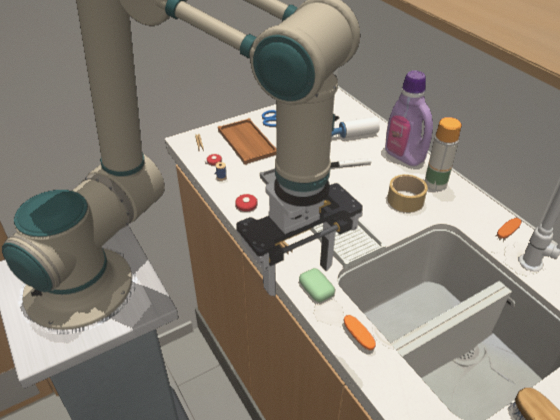

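The side view agrees with the top one: soap (317,287), brush (359,334), big tape (246,202), pegs (280,242) and (199,141). I'll move to peg_b and refine the trays from the top view.

Emit:
{"fn": "drive_tool", "kwargs": {"hand": [0.5,0.5,0.5,0.5], "slide": [[0.35,0.35,0.25],[0.7,0.7,0.5],[1,1,0.7],[1,1,0.7]], "twist": [[0,0,0],[0,0,0],[0,0,0],[0,0,0]]}}

```text
clock: 2.9
position: [0.4167, -0.2421, 0.1196]
eef_rot: [-2.212, -2.225, -0.001]
ft_force: [0.5, 0.1, -0.0]
width: 0.058
gripper_force: 0.0
```

Emit:
{"fn": "drive_tool", "kwargs": {"hand": [0.5,0.5,0.5,0.5,0.5,0.5], "slide": [[0.4,0,0],[0.8,0,0],[1,0,0],[1,0,0],[1,0,0],[1,0,0]], "twist": [[0,0,-0.03],[0,0,-0.03],[0,0,-0.03],[0,0,-0.03],[0,0,-0.03],[0,0,-0.03]]}}

```text
clock: 3.65
position: [0.4163, -0.1271, 0.1217]
eef_rot: [2.115, 2.322, -0.0]
ft_force: [0.1, -0.9, -0.3]
width: 0.0471
gripper_force: 0.0
```

Run:
```python
from h import *
state()
_,d=r.camera("top")
for n,z in(("peg_tray",.015),("drip_tray",.017),("square_tray",.015)):
    g=r.regions_of("top",n)
    if not g: print(n,"none");continue
    m=cv2.morphologyEx(g[0]["mask"].astype(np.uint8),cv2.MORPH_OPEN,np.ones((9,9)))
    v,u=np.nonzero(m);X=plane("top",np.c_[u,v],z)[:,:2]*1000
    print(n,round(g[0]["p"],2),cv2.minAreaRect(X.astype(np.float32)),X.mean(0).round(1))
```

```text
t 3.65 pos [ 416.3 -127.1  121.7] M [[-0.093, 0.996, 0.001], [0.996, 0.093, -0.001], [-0.001, 0.0, -1.0]] w 47.1 F [ 0.1 -0.9 -0.3] grip 0.0 q [-0.46  0.13  1.92 -0.    1.09 -0.55]
peg_tray 0.76 ((545.5892944335938, 280.93505859375), (185.53797912597656, 101.02886199951172), 86.5170669555664) [545.2 281. ]
drip_tray 0.88 ((554.3878784179688, -152.73153686523438), (182.48373413085938, 107.08831787109375), 89.7697525024414) [ 558.6 -152.9]
square_tray 0.74 ((549.8936767578125, 70.98346710205078), (107.8310546875, 109.56643676757812), 87.6103744506836) [549.7  70.9]
```

Emit:
{"fn": "drive_tool", "kwargs": {"hand": [0.5,0.5,0.5,0.5,0.5,0.5], "slide": [[0.163,0.04,0],[0.163,0.04,0.4],[0.163,0.04,0.7],[0.163,0.04,0.9],[0.163,0.04,0.99],[0.163,0.04,0.99]], "twist": [[0,0,0],[0,0,0],[0,0,0],[0,0,0],[0,0,0],[0,0,0]]}}

```text
clock: 4.6
position: [0.4188, -0.1058, 0.0024]
eef_rot: [-2.113, -2.323, 0.001]
ft_force: [-0.5, 0.3, 0.5]
width: 0.0471
gripper_force: 0.0
```

Emit:
{"fn": "drive_tool", "kwargs": {"hand": [0,0,0,0,0,0,0,0], "slide": [[0,0,0],[0,0,0],[0,0,0],[0,0,0],[0,0,0],[0,0,0],[0,0,0],[0,0,0]], "twist": [[0,0,0],[0,0,0],[0,0,0],[0,0,0],[0,0,0],[0,0,0],[0,0,0],[0,0,0]], "force": 15}}

```text
clock: 5.6
position: [0.4192, -0.1059, 0.0031]
eef_rot: [2.113, 2.324, 0.0]
ft_force: [-1.2, 0.3, 5.9]
width: 0.0149
gripper_force: 15.0
```

Emit:
{"fn": "drive_tool", "kwargs": {"hand": [0,0,0,0,0,0,0], "slide": [[0,0,-0.2],[0,0,-0.5],[0.2,0.2,-0.75],[0.55,0.55,-0.75],[0.9,0.9,-0.75],[1,1,-0.75],[1,1,-0.75]], "twist": [[0,0,0],[0,0,0],[0,0,0.049],[0,0,0.049],[0,0,0.049],[0,0,0.049],[0,0,0.049]]}}

```text
clock: 6.48
position: [0.5267, 0.0255, 0.092]
eef_rot: [-2.283, -2.157, 0.002]
ft_force: [0.1, -0.0, -0.7]
width: 0.0148
gripper_force: 15.0
```

Emit:
{"fn": "drive_tool", "kwargs": {"hand": [0,0,0,0], "slide": [[0.4,0.05,0],[0.8,0.1,0],[1,0.1,0],[1,0.1,0]], "twist": [[0,0,0],[0,0,0],[0,0,0],[0,0,0]]}}

```text
clock: 6.98
position: [0.5449, 0.1436, 0.0923]
eef_rot: [-2.285, -2.156, 0.003]
ft_force: [0.3, -0.5, -0.6]
width: 0.0147
gripper_force: 15.0
```

Emit:
{"fn": "drive_tool", "kwargs": {"hand": [0,0,0,0,0], "slide": [[0.4,0.03,0],[0.7,0.056,0],[0.82,0.056,0],[0.82,0.056,0],[0.82,0.056,0]], "twist": [[0,0,0],[0,0,0],[0,0,0],[0,0,0],[0,0,0]]}}

```text
clock: 7.6
position: [0.5582, 0.2401, 0.0925]
eef_rot: [2.287, 2.153, -0.002]
ft_force: [0.3, 0.3, 0.2]
width: 0.0147
gripper_force: 15.0
```

Run:
```python
from h import *
state()
p,d=r.camera("side");cv2.imwrite("pics/side2.png",cv2.cvtColor(cv2.resize(p[80:280,120:400],None,fx=2.5,fy=2.5),4))
```

```text
t 7.6 pos [558.2 240.1  92.5] M [[0.06, 0.998, -0.001], [0.998, -0.06, -0.001], [-0.001, -0.001, -1.0]] w 14.7 F [0.3 0.3 0.2] grip 15.0 q [ 0.29  0.4   1.6  -0.    1.14  0.35]
```

View pics/side2.png

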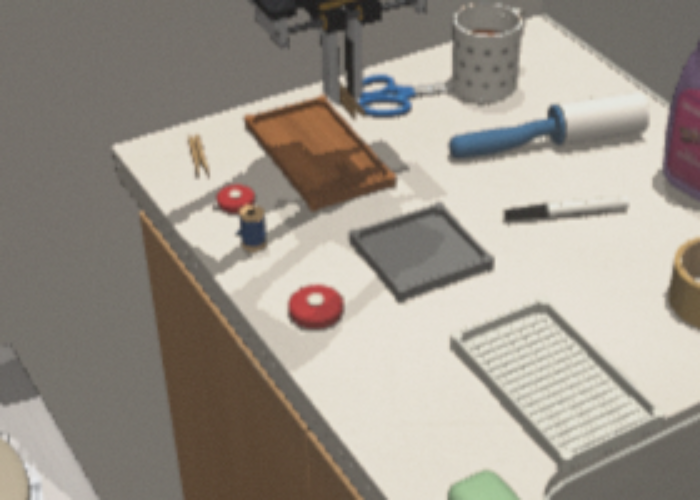

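The crop shows peg_b held above the wooden tray at (348,100) crop pixels. Lowering it now.

Emit:
{"fn": "drive_tool", "kwargs": {"hand": [0,0,0,0,0,0,0], "slide": [[0,0,0.3],[0,0,0.55],[0,0,0.65],[0,0,0.68],[0,0,0.69],[0,0,0.7],[0,0,0.7]], "twist": [[0,0,0],[0,0,0],[0,0,0],[0,0,0],[0,0,0],[0,0,0],[0,0,0]]}}

```text
clock: 8.52
position: [0.559, 0.2422, 0.0093]
eef_rot: [2.285, 2.155, 0.002]
ft_force: [0.8, -0.4, -0.5]
width: 0.0147
gripper_force: 15.0
```

Emit:
{"fn": "drive_tool", "kwargs": {"hand": [0,0,0.32,0.32,0.32,0.32], "slide": [[0,0,0.008],[0,0,0.01],[0,0,0.01],[0,0,0.01],[0,0,0.01],[0,0,0.01]], "twist": [[0,0,0],[0,0,0],[0,0,0],[0,0,0],[0,0,0],[0,0,0]]}}

```text
clock: 9.28
position: [0.5585, 0.2419, 0.0073]
eef_rot: [-2.286, -2.155, 0.0]
ft_force: [-0.5, -0.5, 0.3]
width: 0.0305
gripper_force: 0.0
```

Emit:
{"fn": "drive_tool", "kwargs": {"hand": [0.32,0.32,0.32,0.5,0.5,0.5,0.5,0.5], "slide": [[0,0,-0.1],[0,0,-0.4],[0,0,-0.7],[0.3,-0.4,-0.7],[0.6,-0.8,-0.7],[0.767,-1,-0.7],[0.767,-1,-0.7],[0.767,-1,-0.7]], "twist": [[0,0,0],[0,0,0],[0,0,0],[0,0,0.03],[0,0,0.07],[0,0,0.07],[0,0,0.07],[0,0,0.07]]}}

```text
clock: 10.28
position: [0.4452, 0.3408, 0.0921]
eef_rot: [2.508, 1.891, 0.002]
ft_force: [0.1, 0.2, -0.5]
width: 0.047
gripper_force: 0.0
```

Run:
```python
from h import *
state()
p,d=r.camera("side");cv2.imwrite("pics/side3.png",cv2.cvtColor(cv2.resize(p[90:200,160:340],None,fx=4,fy=4),4))
```

```text
t 10.28 pos [445.2 340.8  92.1] M [[0.275, 0.961, 0.002], [0.961, -0.275, 0.0], [0.001, 0.002, -1.0]] w 47.0 F [ 0.1  0.2 -0.5] grip 0.0 q [ 0.53  0.34  1.71 -0.    1.09  0.81]
```

View pics/side3.png

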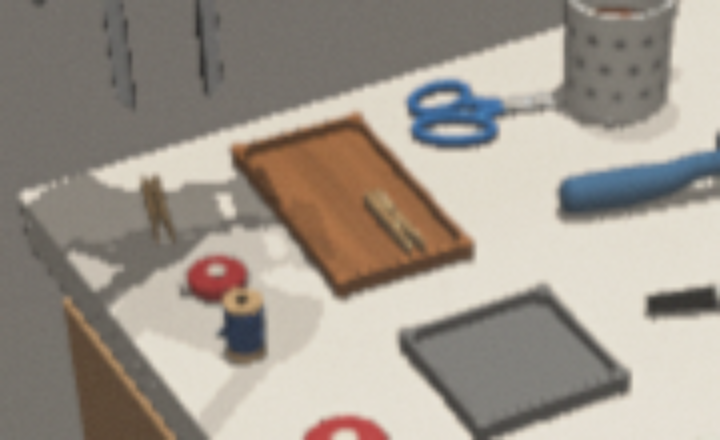

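Peg_b lies flat in the tray at crop (395,220), and peg_a is at crop (157,207).

Emit:
{"fn": "drive_tool", "kwargs": {"hand": [0.5,0.5,0.5,0.5,0.5,0.5], "slide": [[-0.032,-0.134,0],[-0.032,-0.134,0.3],[-0.032,-0.134,0.55],[-0.032,-0.134,0.7],[-0.032,-0.134,0.742],[-0.032,-0.134,0.742]], "twist": [[0,0,0],[0,0,0],[0,0,0],[0,0,0],[0,0,0],[0,0,0]]}}

```text
clock: 11.08
position: [0.4277, 0.3414, 0.0025]
eef_rot: [-2.509, -1.89, 0.001]
ft_force: [-0.0, 0.4, 0.3]
width: 0.0474
gripper_force: 0.0
```

Emit:
{"fn": "drive_tool", "kwargs": {"hand": [0,0,0,0,0,0,0,0], "slide": [[0,0,0],[0,0,0],[0,0,0],[0,0,0],[0,0,0],[0,0,0],[0,0,-0.2],[0,0,-0.5]], "twist": [[0,0,0],[0,0,0],[0,0,0],[0,0,0],[0,0,0],[0,0,0],[0,0,0],[0,0,0]]}}

```text
clock: 12.08
position: [0.4266, 0.341, 0.0617]
eef_rot: [-2.509, -1.891, 0.006]
ft_force: [1.3, -0.0, 0.5]
width: 0.0147
gripper_force: 15.0
```

Run:
```python
from h import *
state()
p,d=r.camera("top");peg("top",p,(150,172,190,207),.015);cv2.imwrite("pics/top4.png",cv2.cvtColor(cv2.resize(p[160:260,100:280],None,fx=4,fy=4),4))
```

```text
t 12.07 pos [426.6 341.   61.7] M [[0.275, 0.961, -0.003], [0.961, -0.275, -0.002], [-0.003, -0.002, -1.0]] w 14.7 F [ 1.3 -0.   0.5] grip 15.0 q [ 0.55  0.35  1.78 -0.    1.01  0.83]
top peg n 1400 ctr 546.3 244.3 wl 83 95 dir 89.8 mean [546.2 244.2]
```

Emit:
{"fn": "drive_tool", "kwargs": {"hand": [0,0,0,0,0,0], "slide": [[0.04,0.4,0],[0.08,0.8,0],[0.08,0.89,0],[0.08,0.89,0],[0.08,0.89,0],[0.08,0.89,0]], "twist": [[0,0,-0.035],[0,0,-0.07],[0,0,-0.07],[0,0,-0.07],[0,0,-0.07],[0,0,-0.07]]}}

```text
clock: 12.88
position: [0.5316, 0.3218, 0.0624]
eef_rot: [-2.285, -2.155, 0.001]
ft_force: [-0.0, -0.6, -0.6]
width: 0.0144
gripper_force: 15.0
```

Emit:
{"fn": "drive_tool", "kwargs": {"hand": [0,0,0,0,0,0], "slide": [[0,0,0.2],[0,0,0.35],[0,0,0.41],[0,0,0.43],[0,0,0.44],[0,0,0.44]], "twist": [[0,0,0],[0,0,0],[0,0,0],[0,0,0],[0,0,0],[0,0,0]]}}

```text
clock: 13.62
position: [0.5334, 0.3217, 0.0102]
eef_rot: [2.286, 2.155, 0.001]
ft_force: [-0.1, 0.4, -0.5]
width: 0.0149
gripper_force: 15.0
```

Emit:
{"fn": "drive_tool", "kwargs": {"hand": [0,0,0.32,0.32,0.32,0.32], "slide": [[0,0,0.01],[0,0,0.018],[0,0,0.018],[0,0,0.018],[0,0,0.018],[0,0,0.018]], "twist": [[0,0,0],[0,0,0],[0,0,0],[0,0,0],[0,0,0],[0,0,0]]}}

```text
clock: 14.38
position: [0.5331, 0.3215, 0.0074]
eef_rot: [2.286, 2.155, -0.0]
ft_force: [-0.2, -0.2, -0.4]
width: 0.0298
gripper_force: 0.0
```

Emit:
{"fn": "drive_tool", "kwargs": {"hand": [0.32,0.32,0.32,0.9,0.9,0.9,0.9], "slide": [[0,0,-0.1],[0,0,-0.45],[0,0,-0.85],[-0.4,0,-0.85],[-0.8,0,-0.85],[-1,0,-0.85],[-1,0,-0.85]], "twist": [[0,0,0],[0,0,0],[0,0,0],[0,0,-0.019],[0,0,-0.019],[0,0,-0.019],[0,0,-0.019]]}}

```text
clock: 15.25
position: [0.5261, 0.2006, 0.1104]
eef_rot: [2.223, 2.219, 0.001]
ft_force: [-0.2, -0.3, 0.6]
width: 0.0666
gripper_force: 0.0
```

Emit:
{"fn": "drive_tool", "kwargs": {"hand": [0.9,0.9,0.9], "slide": [[-0.5,-0.12,0],[-0.95,-0.23,0],[-0.95,-0.23,0]], "twist": [[0,0,0],[0,0,0],[0,0,0]]}}

```text
clock: 15.62
position: [0.498, 0.0862, 0.1099]
eef_rot: [2.225, 2.218, -0.0]
ft_force: [0.5, 0.5, 0.4]
width: 0.0846
gripper_force: 0.0
```

Emit:
{"fn": "drive_tool", "kwargs": {"hand": [0.9,0.9,0.9], "slide": [[-0.5,-0.12,0],[-0.95,-0.23,0],[-0.95,-0.23,0]], "twist": [[0,0,0],[0,0,0],[0,0,0]]}}

```text
clock: 16.0
position: [0.4716, -0.0276, 0.1099]
eef_rot: [2.224, 2.217, 0.001]
ft_force: [0.2, 0.2, 0.3]
width: 0.084
gripper_force: 0.0
```

Emit:
{"fn": "drive_tool", "kwargs": {"hand": [0.9,0.9,0.9], "slide": [[-0.5,-0.12,0],[-0.95,-0.23,0],[-0.95,-0.23,0]], "twist": [[0,0,0],[0,0,0],[0,0,0]]}}

```text
clock: 16.38
position: [0.4448, -0.1416, 0.1098]
eef_rot: [2.223, 2.217, 0.002]
ft_force: [-0.5, 0.4, -0.5]
width: 0.0846
gripper_force: 0.0
```

Emit:
{"fn": "drive_tool", "kwargs": {"hand": [0.9,0.9,0.9,0.9], "slide": [[-0.5,-0.12,0],[-0.95,-0.23,0],[-0.95,-0.23,0],[-0.95,-0.23,0]], "twist": [[0,0,0],[0,0,0],[0,0,0],[0,0,0]]}}

```text
clock: 16.88
position: [0.417, -0.2521, 0.1093]
eef_rot: [-2.219, -2.223, -0.002]
ft_force: [0.6, 0.1, -0.4]
width: 0.0845
gripper_force: 0.0
```

Run:
```python
from h import *
state()
p,d=r.camera("side");cv2.imwrite("pics/side5.png",cv2.cvtColor(cv2.resize(p[90:200,160:340],None,fx=4,fy=4),4))
p,d=r.camera("top");cv2.imwrite("pics/top5.png",cv2.cvtColor(cv2.resize(p[160:260,100:290],None,fx=4,fy=4),4))
```

```text
t 16.88 pos [ 417.  -252.1  109.3] M [[-0.002, 1.0, 0.0], [1.0, 0.002, 0.002], [0.002, 0.0, -1.0]] w 84.5 F [ 0.6  0.1 -0.4] grip 0.0 q [-0.69  0.22  1.84  0.    1.08 -0.69]
```

View pics/top5.png

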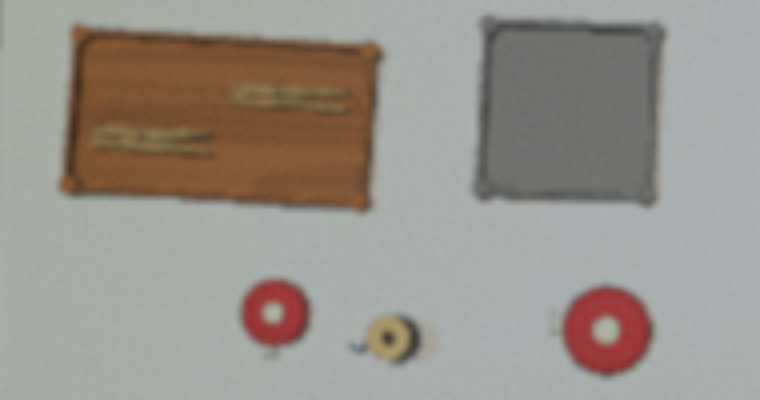

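Both pegs lie flat in the wooden tray, at crop (290,98) and (152,139). The reel and the tapes have not moved. Next is the soap.

Emit:
{"fn": "drive_tool", "kwargs": {"hand": [0.9,0.9,0.9,0.9,0.9,0.9], "slide": [[-0.033,-0.02,0.1],[-0.033,-0.02,0.4],[-0.033,-0.02,0.65],[-0.033,-0.02,0.82],[-0.033,-0.02,0.885],[-0.033,-0.02,0.885]], "twist": [[0,0,0],[0,0,0],[0,0,0],[0,0,0],[0,0,0],[0,0,0]]}}

```text
clock: 17.73
position: [0.4133, -0.2578, 0.0029]
eef_rot: [-2.22, -2.222, 0.0]
ft_force: [0.4, 0.5, 1.3]
width: 0.084
gripper_force: 0.0
```

Emit:
{"fn": "drive_tool", "kwargs": {"hand": [0,0,0,0,0,0,0,0], "slide": [[0,0,0],[0,0,0],[0,0,0],[0,0,0],[0,0,0],[0,0,0],[0,0,-0.2],[0,0,-0.5]], "twist": [[0,0,0],[0,0,0],[0,0,0],[0,0,0],[0,0,0],[0,0,0],[0,0,0],[0,0,0]], "force": 20}}

```text
clock: 18.73
position: [0.412, -0.2572, 0.0625]
eef_rot: [-2.218, -2.219, 0.001]
ft_force: [-0.2, -0.7, -1.4]
width: 0.0505
gripper_force: 19.9
```

Emit:
{"fn": "drive_tool", "kwargs": {"hand": [0,0,0,0], "slide": [[0.2,0.4,0],[0.4,0.8,0],[0.51,1,0],[0.51,1,0]], "twist": [[0,0,0],[0,0,0],[0,0,0],[0,0,0]]}}

```text
clock: 19.23
position: [0.5343, -0.1959, 0.0625]
eef_rot: [-2.217, -2.224, 0.0]
ft_force: [-1.1, -0.2, -1.3]
width: 0.0503
gripper_force: 19.9
```

Emit:
{"fn": "drive_tool", "kwargs": {"hand": [0,0,0,0,0,0,0], "slide": [[0,0.18,0],[0,0.18,0],[0,0.18,0.2],[0,0.18,0.35],[0,0.18,0.4],[0,0.18,0.42],[0,0.18,0.42]], "twist": [[0,0,0],[0,0,0],[0,0,0],[0,0,0],[0,0,0],[0,0,0],[0,0,0]]}}

```text
clock: 20.1
position: [0.555, -0.1974, 0.0134]
eef_rot: [2.221, 2.221, 0.0]
ft_force: [0.9, 0.1, -1.4]
width: 0.0504
gripper_force: 19.9
```

Emit:
{"fn": "drive_tool", "kwargs": {"hand": [0,0,0,0], "slide": [[0,0,0.012],[0,0,0.02],[0,0,0.026],[0,0,0.028]], "twist": [[0,0,0],[0,0,0],[0,0,0],[0,0,0]]}}

```text
clock: 20.6
position: [0.5552, -0.1971, 0.0107]
eef_rot: [2.22, 2.222, 0.0]
ft_force: [-1.9, 0.6, 7.5]
width: 0.05
gripper_force: 20.0
```

Emit:
{"fn": "drive_tool", "kwargs": {"hand": [0.64,0.64,0.64,0.64], "slide": [[0,0,0],[0,0,0],[0,0,0],[0,0,0]], "twist": [[0,0,0],[0,0,0],[0,0,0],[0,0,0]]}}

```text
clock: 21.1
position: [0.555, -0.197, 0.0094]
eef_rot: [-2.221, -2.222, 0.0]
ft_force: [-0.4, -0.5, -0.2]
width: 0.0606
gripper_force: 0.0
```

Emit:
{"fn": "drive_tool", "kwargs": {"hand": [0.64,0.64,0.64,0.64,0.64,0.64,0.64], "slide": [[0,0,-0.1],[0,0,-0.45],[0,0,-0.8],[-0.4,-0.4,-0.8],[-0.8,-0.8,-0.8],[-1,-1,-0.8],[-1,-1,-0.8]], "twist": [[0,0,0],[0,0,0],[0,0,0],[0,0,0],[0,0,0],[0,0,0],[0,0,0]]}}

```text
clock: 21.98
position: [0.4334, -0.3192, 0.1065]
eef_rot: [2.225, 2.216, -0.001]
ft_force: [-0.0, -0.3, 0.1]
width: 0.0604
gripper_force: 0.0
```

Emit:
{"fn": "drive_tool", "kwargs": {"hand": [0.64,0.64,0.64,0.64], "slide": [[-0.4,-0.15,0],[-0.66,-0.15,0],[-0.66,-0.15,0],[-0.66,-0.15,0]], "twist": [[0,0,0.015],[0,0,0.015],[0,0,0.015],[0,0,0.015]]}}

```text
clock: 22.48
position: [0.4176, -0.3948, 0.1055]
eef_rot: [-2.271, -2.169, -0.001]
ft_force: [0.4, 0.5, -0.5]
width: 0.0604
gripper_force: 0.0
```

Run:
```python
from h import *
state()
look("top",["soap_bar","nail_brush"])
p,d=r.camera("side");cv2.imwrite("pics/side6.png",cv2.cvtColor(cv2.resize(p[180:360,240:440],None,fx=3,fy=3),4))
p,d=r.camera("top");v,u=np.nonzero((p[225:260,410:465,0].astype(int)-p[225:260,410:465,2])>70)
X=plane("top",np.c_[u+410,v+225],.022)[:,:2]*1000;print(len(u),cv2.minAreaRect(X.astype(np.float32)),X.mean(0))
```

```text
t 22.48 pos [ 417.6 -394.8  105.5] M [[0.046, 0.999, -0.0], [0.999, -0.046, 0.001], [0.001, -0.0, -1.0]] w 60.4 F [ 0.4  0.5 -0.5] grip 0.0 q [-0.88  0.35  1.66  0.    1.14 -0.83]
top soap_bar p0.58 [353. 185.] ctr mm 555 -195 wl 52 75 long dir deg 90.6 mean [ 553. -194.] z [23. 30. 35.]
top nail_brush p0.60 [436. 244.] ctr mm 417 -391 wl 27 74 long dir deg 90.0 mean [ 417. -392.] z [17. 21. 26.]
281 ((417.85333251953125, -392.716552734375), (69.94866943359375, 23.915760040283203), 89.73299407958984) [ 417.39625837 -394.39524847]
```

View pics/side6.png

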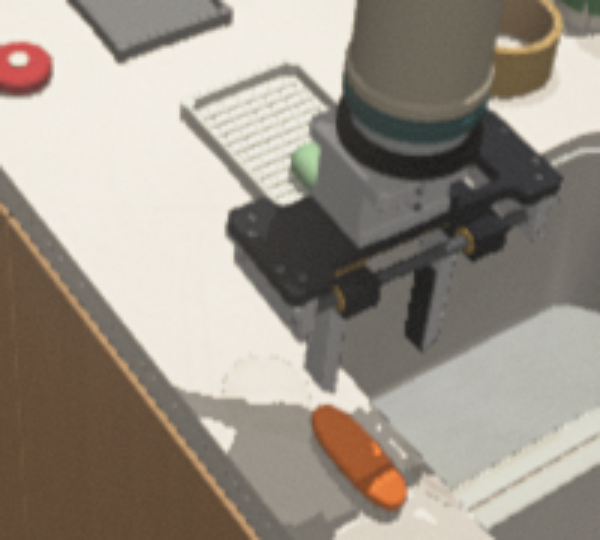

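The soap lies in the drip tray. The brush is under the fingers at crop (360,455), about (417,-395) mm.

Emit:
{"fn": "drive_tool", "kwargs": {"hand": [0.51,0.51,0.51,0.51,0.51,0.51,0.51], "slide": [[0,0,0],[0,0,0.2],[0,0,0.4],[0,0,0.65],[0,0,0.8],[0,0,0.854],[0,0,0.854]], "twist": [[0,0,-0.008],[0,0,-0.008],[0,0,-0.008],[0,0,-0.008],[0,0,-0.008],[0,0,-0.008],[0,0,-0.008]]}}

```text
clock: 23.6
position: [0.4172, -0.3963, 0.003]
eef_rot: [-2.245, -2.198, -0.0]
ft_force: [-0.3, 0.1, -0.2]
width: 0.0477
gripper_force: 0.0
```

Emit:
{"fn": "drive_tool", "kwargs": {"hand": [0,0,0,0,0,0,0,0], "slide": [[0,0,0],[0,0,0],[0,0,0],[0,0,0],[0,0,0],[0,0,0],[0,0,-0.2],[0,0,-0.5]], "twist": [[0,0,0],[0,0,0],[0,0,0],[0,0,0],[0,0,0],[0,0,0],[0,0,0],[0,0,0]]}}

```text
clock: 24.6
position: [0.4161, -0.3952, 0.0622]
eef_rot: [-2.242, -2.195, -0.0]
ft_force: [0.5, 0.4, -0.6]
width: 0.0291
gripper_force: 20.0
```

Emit:
{"fn": "drive_tool", "kwargs": {"hand": [0,0,0,0,0], "slide": [[0,0,-0.4],[0.4,0.4,-0.4],[0.8,0.8,-0.4],[1,1,-0.4],[1,1,-0.4]], "twist": [[0,0,0],[0,0,0],[0,0,0],[0,0,0],[0,0,0]]}}

```text
clock: 25.22
position: [0.5414, -0.2763, 0.1104]
eef_rot: [-2.24, -2.202, -0.001]
ft_force: [-0.3, -0.3, -1.2]
width: 0.0291
gripper_force: 20.0
```

Emit:
{"fn": "drive_tool", "kwargs": {"hand": [0,0,0,0,0,0,0,0], "slide": [[0.3,0.04,0],[0.6,0.08,0],[0.9,0.12,0],[1,0.15,0],[1,0.15,0],[1,0.15,0],[1,0.15,0],[1,0.15,0]], "twist": [[0,0,0.058],[0,0,0.116],[0,0,0.174],[0,0,0.232],[0,0,0.29],[0,0,0.348],[0,0,0.406],[0,0,0.464]]}}

```text
clock: 26.22
position: [0.5591, -0.1603, 0.1106]
eef_rot: [3.139, 0.133, -0.002]
ft_force: [-0.5, 0.1, -0.5]
width: 0.0288
gripper_force: 20.0
```

Emit:
{"fn": "drive_tool", "kwargs": {"hand": [0,0,0], "slide": [[0,0,0],[0,0,0],[0,0,0]], "twist": [[0,0,0.029],[0,0,0.029],[0,0,0.029]]}}

```text
clock: 26.6
position: [0.5597, -0.1598, 0.1108]
eef_rot: [3.141, 0.002, -0.001]
ft_force: [0.1, 0.1, -1.2]
width: 0.0287
gripper_force: 20.0
```

```bash
python3 -c "
from h import *
state()"
```

```text
t 26.6 pos [ 559.7 -159.8  110.8] M [[1.0, 0.001, -0.001], [0.001, -1.0, -0.0], [-0.001, 0.0, -1.0]] w 28.7 F [ 0.1  0.1 -1.2] grip 20.0 q [-0.4   0.35  1.64 -0.    1.15  1.17]
```

Emit:
{"fn": "drive_tool", "kwargs": {"hand": [0,0,0,0,0,0,0,0], "slide": [[-0.043,-0.45,0],[-0.043,-0.45,0],[-0.043,-0.45,0],[-0.043,-0.45,0.35],[-0.043,-0.45,0.6],[-0.043,-0.45,0.75],[-0.043,-0.45,0.815],[-0.043,-0.45,0.815]], "twist": [[0,0,0],[0,0,0],[0,0,0],[0,0,0],[0,0,0],[0,0,0],[0,0,0],[0,0,0]]}}

```text
clock: 27.6
position: [0.5551, -0.106, 0.013]
eef_rot: [3.141, 0.0, -0.001]
ft_force: [-0.6, 0.5, -0.1]
width: 0.029
gripper_force: 20.0
```

Emit:
{"fn": "drive_tool", "kwargs": {"hand": [0,0,0,0], "slide": [[0,0,0.01],[0,0,0.017],[0,0,0.022],[0,0,0.024]], "twist": [[0,0,0],[0,0,0],[0,0,0],[0,0,0]]}}

```text
clock: 28.1
position: [0.5553, -0.1054, 0.0109]
eef_rot: [3.141, 0.001, 0.001]
ft_force: [-0.6, 0.5, 3.4]
width: 0.0289
gripper_force: 20.0
```

Emit:
{"fn": "drive_tool", "kwargs": {"hand": [0.42,0.42,0.42,0.42], "slide": [[0,0,0],[0,0,0],[0,0,0],[0,0,0]], "twist": [[0,0,0],[0,0,0],[0,0,0],[0,0,0]]}}

```text
clock: 28.6
position: [0.555, -0.1053, 0.0103]
eef_rot: [3.142, 0.001, -0.0]
ft_force: [0.0, 0.2, 0.5]
width: 0.0393
gripper_force: 0.0
```

Emit:
{"fn": "drive_tool", "kwargs": {"hand": [0.42,0.42,0.42,0.9,0.9,0.9,0.9], "slide": [[0,0,-0.1],[0,0,-0.45],[0,0,-0.8],[-0.4,-0.4,-0.8],[-0.8,-0.8,-0.8],[-1,-1,-0.8],[-1,-1,-0.8]], "twist": [[0,0,0],[0,0,0],[0,0,0],[0,0,0],[0,0,0],[0,0,0],[0,0,0]]}}

```text
clock: 29.48
position: [0.4321, 0.0164, 0.1071]
eef_rot: [-3.141, -0.005, 0.001]
ft_force: [1.3, -0.6, 0.0]
width: 0.0759
gripper_force: 0.0
```

Emit:
{"fn": "drive_tool", "kwargs": {"hand": [0.9,0.9,0.9,0.9,0.9,0.9,0.9,0.9], "slide": [[0,0,0],[0,0,0],[0,0,0],[0,0,0],[0,0,0],[0,0,0],[0,0,0],[0,0,0]], "twist": [[0,0,-0.057],[0,0,-0.114],[0,0,-0.171],[0,0,-0.228],[0,0,-0.285],[0,0,-0.342],[0,0,-0.4],[0,0,-0.45]]}}

```text
clock: 30.48
position: [0.4366, 0.0137, 0.107]
eef_rot: [2.382, 2.045, 0.002]
ft_force: [0.4, 0.1, 0.6]
width: 0.0846
gripper_force: 0.0
```

Run:
```python
from h import *
state()
look("top",["soap_bar","nail_brush","sewing_tape"])
p,d=r.camera("top");cv2.imwrite("pics/top7.png",cv2.cvtColor(cv2.resize(p[150:260,220:400],None,fx=4,fy=4),4))
```

```text
t 30.48 pos [436.6  13.7 107. ] M [[0.151, 0.988, 0.002], [0.988, -0.151, -0.001], [-0.0, 0.002, -1.0]] w 84.6 F [0.4 0.1 0.6] grip 0.0 q [-0.13  0.15  1.94 -0.    1.05  0.02]
top soap_bar p0.92 [355. 184.] ctr mm 555 -198 wl 53 82 long dir deg 93.4 mean [ 553. -194.] z [22. 30. 36.]
top nail_brush p0.92 [315. 189.] ctr mm 552 -103 wl 27 80 long dir deg 179.8 mean [ 552. -103.] z [24. 28. 32.]
top sewing_tape p0.62 [166. 238.] ctr mm 426 248 wl 41 44 long dir deg 0.1 mean [428. 247.] z [-1. 10. 15.]
top sewing_tape p0.51 [240. 180.] ctr mm 544 74 wl 109 123 long dir deg 175.8 mean [566.  76.] z [-0.  4. 15.]
```

View pics/top7.png

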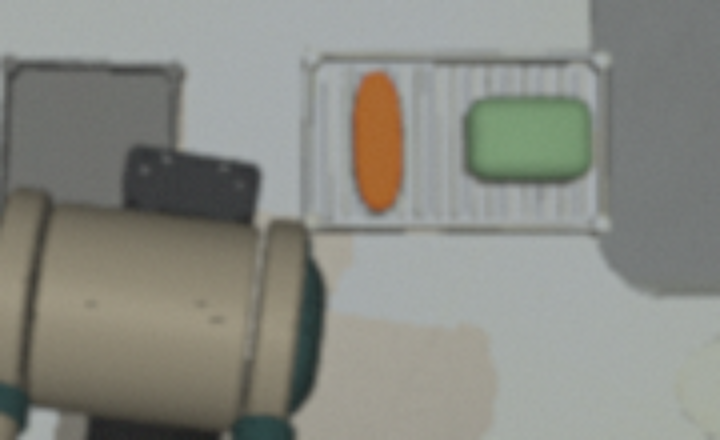

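The soap (530,140) and brush (378,140) lie flat in the drip tray, clear of the rims. Now the big tape at (417,48) mm.

Emit:
{"fn": "drive_tool", "kwargs": {"hand": [0.9,0.9,0.9,0.9,0.9,0.9,0.9], "slide": [[0.262,-0.205,0],[0.262,-0.205,0],[0.262,-0.205,0.35],[0.262,-0.205,0.6],[0.262,-0.205,0.8],[0.262,-0.205,0.867],[0.262,-0.205,0.867]], "twist": [[0,0,0],[0,0,0],[0,0,0],[0,0,0],[0,0,0],[0,0,0],[0,0,0]]}}

```text
clock: 31.6
position: [0.416, 0.0492, 0.0022]
eef_rot: [2.389, 2.04, -0.0]
ft_force: [0.5, -0.3, -0.4]
width: 0.0847
gripper_force: 0.0
```

Emit:
{"fn": "drive_tool", "kwargs": {"hand": [0,0,0,0,0,0,0,0], "slide": [[0,0,0],[0,0,0],[0,0,0],[0,0,0],[0,0,0],[0,0,0],[0,0,-0.2],[0,0,-0.5]], "twist": [[0,0,0],[0,0,0],[0,0,0],[0,0,0],[0,0,0],[0,0,0],[0,0,0],[0,0,0]]}}

```text
clock: 32.6
position: [0.4138, 0.0496, 0.0618]
eef_rot: [-2.386, -2.039, 0.005]
ft_force: [0.2, -0.0, -0.6]
width: 0.0535
gripper_force: 20.0
```

Run:
```python
from h import *
state()
p,d=r.camera("side");cv2.imwrite("pics/side8.png",cv2.cvtColor(cv2.resize(p[120:260,180:380],None,fx=3,fy=3),4))
```

```text
t 32.6 pos [413.8  49.6  61.8] M [[0.156, 0.988, -0.004], [0.988, -0.156, 0.0], [-0.001, -0.004, -1.0]] w 53.5 F [ 0.2 -0.  -0.6] grip 20.0 q [-0.05  0.18  2.04 -0.    0.92  0.11]
```

View pics/side8.png

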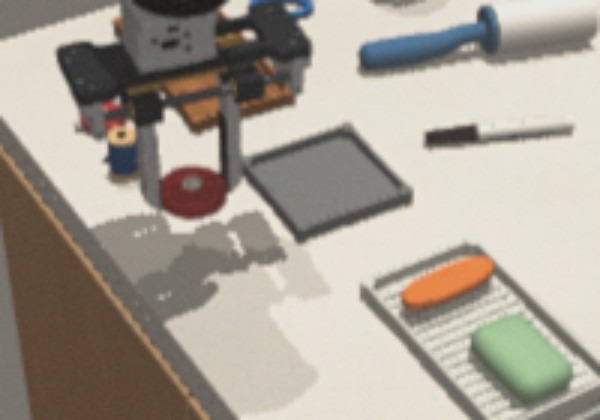

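The tape is held level at crop (193,192). Moving it to the square tray.

Emit:
{"fn": "drive_tool", "kwargs": {"hand": [0,0,0,0,0], "slide": [[0.12,0.4,0],[0.25,0.8,0],[0.336,1,0],[0.336,1,0],[0.336,1,0]], "twist": [[0,0,-0.037],[0,0,-0.037],[0,0,-0.037],[0,0,-0.037],[0,0,-0.037]]}}

```text
clock: 33.28
position: [0.5382, 0.0705, 0.0614]
eef_rot: [-2.264, -2.175, 0.004]
ft_force: [0.0, -0.4, -0.6]
width: 0.0532
gripper_force: 20.0
```

Emit:
{"fn": "drive_tool", "kwargs": {"hand": [0,0,0,0,0,0,0], "slide": [[-0.01,0.095,0],[-0.01,0.095,0],[-0.01,0.095,0.15],[-0.01,0.095,0.3],[-0.01,0.095,0.4],[-0.01,0.095,0.42],[-0.01,0.095,0.42]], "twist": [[0,0,0],[0,0,0],[0,0,0],[0,0,0],[0,0,0],[0,0,0],[0,0,0]]}}

```text
clock: 34.15
position: [0.552, 0.069, 0.0121]
eef_rot: [2.266, 2.176, 0.0]
ft_force: [-0.3, 0.1, -1.4]
width: 0.0538
gripper_force: 20.0
```

Emit:
{"fn": "drive_tool", "kwargs": {"hand": [0,0,0,0], "slide": [[0,0,0.015],[0,0,0.025],[0,0,0.03],[0,0,0.034]], "twist": [[0,0,0],[0,0,0],[0,0,0],[0,0,0]]}}

```text
clock: 34.65
position: [0.5518, 0.069, 0.0079]
eef_rot: [2.266, 2.176, 0.0]
ft_force: [-0.4, -0.2, 0.1]
width: 0.0536
gripper_force: 20.0
```

Emit:
{"fn": "drive_tool", "kwargs": {"hand": [0,0,0.66,0.66,0.66,0.66], "slide": [[0,0,0.006],[0,0,0.006],[0,0,0.006],[0,0,0.006],[0,0,0.006],[0,0,0.006]], "twist": [[0,0,0],[0,0,0],[0,0,0],[0,0,0],[0,0,0],[0,0,0]]}}

```text
clock: 35.4
position: [0.5517, 0.069, 0.0069]
eef_rot: [-2.266, -2.176, 0.0]
ft_force: [-0.1, -0.5, 0.3]
width: 0.0623
gripper_force: 0.0
```

Emit:
{"fn": "drive_tool", "kwargs": {"hand": [0.66,0.66,0.66,0.66,0.66,0.66,0.66], "slide": [[0,0,-0.1],[0,0,-0.45],[0,0,-0.95],[-0.4,-0.4,-1],[-0.8,-0.8,-1],[-1,-1,-1],[-1,-1,-1]], "twist": [[0,0,0],[0,0,0],[0,0,0],[0,0,0],[0,0,0],[0,0,0],[0,0,0]]}}

```text
clock: 36.28
position: [0.4249, -0.0473, 0.128]
eef_rot: [2.269, 2.172, -0.0]
ft_force: [0.6, 0.5, -0.1]
width: 0.0619
gripper_force: 0.0
```

Emit:
{"fn": "drive_tool", "kwargs": {"hand": [0.66,0.66,0.66,0.66], "slide": [[-0.4,-0.2,0],[-0.8,-0.5,0],[-1,-0.7,0],[-1,-0.7,0]], "twist": [[0,0,0],[0,0,0],[0,0,0],[0,0,0]]}}

```text
clock: 36.78
position: [0.3384, -0.1636, 0.1277]
eef_rot: [2.269, 2.171, 0.001]
ft_force: [0.6, 0.2, -0.6]
width: 0.0621
gripper_force: 0.0
```

Run:
```python
from h import *
state()
look("top",["soap_bar","nail_brush","sewing_tape","cotton_reel"])
p,d=r.camera("top");q=p[150:260,100:400]
s,_=r.camera("side");s=s[110:300,170:400]
a=cv2.resize(q,(750,275));b=cv2.resize(s,(380,314));b=np.hstack([b,np.zeros((314,370,3),np.uint8)])
cv2.imwrite("pics/fin.png",cv2.cvtColor(np.vstack([a,b]),4))
```

```text
t 36.77 pos [ 338.4 -163.6  127.7] M [[0.044, 0.999, 0.001], [0.999, -0.044, -0.001], [-0.001, 0.001, -1.0]] w 62.1 F [ 0.6  0.2 -0.6] grip 0.0 q [-0.64  0.04  2.01  0.    1.09 -0.59]
top soap_bar p0.86 [352. 184.] ctr mm 555 -195 wl 52 75 long dir deg 89.5 mean [ 554. -194.] z [23. 30. 35.]
top nail_brush p0.65 [314. 188.] ctr mm 553 -104 wl 27 83 long dir deg 3.5 mean [ 553. -103.] z [24. 28. 33.]
top sewing_tape p0.87 [242. 186.] ctr mm 551 68 wl 50 53 long dir deg 43.3 mean [551.  69.] z [14. 20. 25.]
top sewing_tape p0.63 [167. 238.] ctr mm 428 249 wl 40 41 long dir deg 39.3 mean [426. 248.] z [ 5. 10. 15.]
top cotton_reel p0.48 [313. 188.] ctr mm 553 -103 wl 22 77 long dir deg 179.7 mean [ 553. -103.] z [25. 28. 33.]
```

View pics/fin.png

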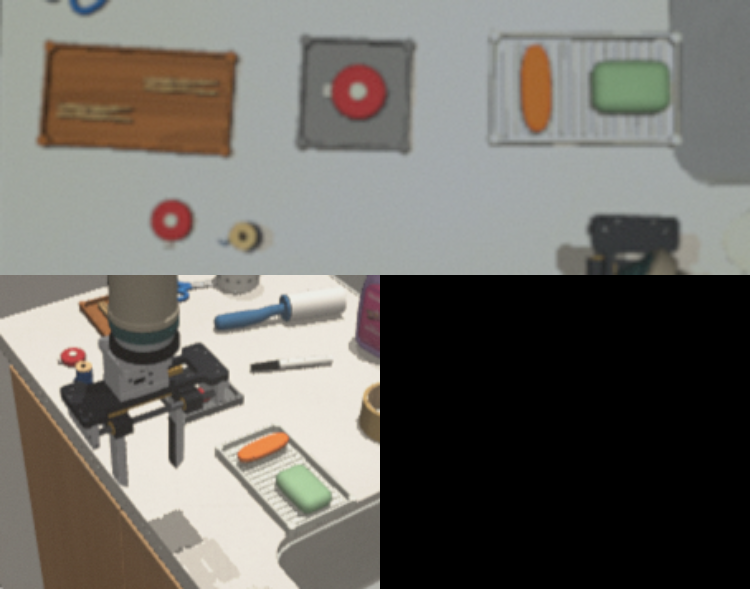

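The top view shows everything flat in its tray: pegs (180,87) and (95,112), tape (357,92), brush (536,88) and soap (630,87). The reel is still standing at (245,237), and the arm is clear.

```bash
python3 -c "
from rig import r
print(r.job_done())"
```

```text
the job is handed in; nothing more can be done
None
```

Job handed in at about 37 s: both pegs are in the wooden tray, the soap and orange brush in the drip tray and the large tape in the square tray, all lying flat the same way up, and the cotton reel was not moved.

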